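# Hang the door-side caddy on the rail and clip it fast

## Task

Hang the white caddy by both of its hooks over the oak rail, its pocket on the robot's side. Then squeeze the sprung clip open to take it off the little stand, and release it over the top edge of the rail between the caddy's two hooks, so that its jaws pinch the caddy's back plate and the rail together and hold the caddy upright and flush. Leave the other things where they are.

Things in the scene. Friction and masses are not known exactly. Their poses are not given: they have to be found in the camera images.
- caddy: White steel hook-over caddy, loose, 0.2 kg, standing on the table. Origin: centre of the pocket's underside; x towards its back plate, z up. Open pocket x -25 to 25, y -31 to 31, rim z 80 mm, walls 4 mm; grip it across its 62 mm width. Its rear wall is the back plate: x 21 to 25, y -60 to 60, top edge z 105. Two hooks at the plate's upper corners (see caddy_hang).
- caddy_hang (a point): Middle of the hooks' throat, midway between the hooks, level with their undersides (caddy x 33, z 105 mm); belongs over the rail's top edge. Axes as the caddy. Hooks: 14 mm wide, centred 46 mm either side (y); they leave 16 mm free behind the plate (caddy x 25 to 41), are 4 mm thick, and end in 4 mm lips that reach 14 mm below this point.
- rail: Oak rail fixed to the table: upright slat 10 mm thick (x), 320 mm long (y), from 85 to 165 mm above the table, between two 24 mm square posts as tall, at y -172 and 172, on feet 100 x 40 mm, 12 mm high. Origin on the table below its middle; x across the slat, away from the robot; y along it.
- rail_top (a point): Middle of the slat's top edge, 165 mm above the table. Axes as the rail.
- stand: Small oak card stand fixed to the table, the clip's parking place: foot 80 mm (x) by 90 mm (y), 14 mm high, with an upright fin 14 mm thick (x), 60 mm long (y), top edge 85 mm above the table. Origin on the table below its middle.
- stand_top (a point): Middle of the fin's top edge, 85 mm above the table; axes as the stand.
- clip: Loose sprung steel clip like a clothes peg, 90 g, 92 mm tall, 30 mm wide (y); starts jaws down on the stand's fin, tips 24 mm below the fin's top. Origin: pivot centre; x squeezing direction, z up when on a 14 mm edge. Jaws reach 44 mm below the pivot, flat handles 48 mm above, 55 mm apart overall. Squeezing (10 N) opens it until the handles are parallel, 28 mm overall, jaw tips 39 mm apart.
- clip_jaw_a (a point): Inner edge of the +x half's jaw tip, mid width. The clip's frame belongs to this half: squeezed to the stop it leans 0.3 rad from the clip's middle line. The spring round the pivot is 12 mm thick and 36 mm long: at most 38 mm of edge fits in the mouth.
- clip_jaw_b (a point): Inner lower edge of the other jaw, at the tip; the point midway between a and b is the middle of the mouth.
- clip_lever (a joint): Opening angle of the clip, rad: 0 with the jaws nearly shut (3 mm), 0.24 on a 14 mm edge (the fin, or rail plus back plate), 0.84 squeezed to the stop. A spring pulls it towards 0.
- balm_tin: Bystander: round pink lip balm tin, 62 mm across, 26 mm high. Origin under its centre.
- key_dish: Bystander: round stainless key dish, 96 mm across, 25 mm high. Origin under its centre.
- buds_a: Bystander: black earbud case, 50 x 62 mm, 26 mm high. Origin under its centre.
- buds_b: Bystander: a second such earbud case.
- mug: Bystander: white mug, 80 mm across, 90 mm high. Origin under its centre.
Things that resemble listed ones, but are neither listed nor needed, are in the scene too. What is shaped like the caddy but green is not meant.

How it is judged:
On the way, in this order (a step that is already met when the one before it is completed fails the run):
1. the caddy hangs over the rail by its hooks while the clip still sits on the stand (z of caddy_hang in the frame of rail_top between -0.006 and 0.008 m and x of caddy_hang in the frame of rail_top between -0.012 and 0.012 m and y of caddy_hang in the frame of rail_top between -0.11 and 0.11 m and angle between the y axis of caddy and the y axis of rail, either way round below 0.12 rad and angle between caddy's own z axis and vertical below 0.25 rad and distance between clip and stand_top below 0.04 m), for 0.2 s.
2. the clip is squeezed open and lifted clear of the stand, the caddy still hanging (z of caddy_hang in the frame of rail_top between -0.006 and 0.008 m and x of caddy_hang in the frame of rail_top between -0.012 and 0.012 m and y of caddy_hang in the frame of rail_top between -0.11 and 0.11 m and angle between the y axis of caddy and the y axis of rail, either way round below 0.12 rad and value of joint clip_lever above 0.45 rad and distance between clip and stand_top above 0.06 m), for 0.1 s.
At the end, for the whole second after the job is handed in: Caddy hung within 8 mm of the rail top, within 0.12 rad of parallel and 110 mm of rail middle, upright within 0.09 rad. Clip presses caddy and rail over 1 N each, angle 0.14-0.38 rad, jaw tips over 8 mm below rail top, within 38 mm of the middle of the hooks. Both at rest (z of caddy_hang in the frame of rail_top between -0.006 and 0.008 m and x of caddy_hang in the frame of rail_top between -0.012 and 0.012 m and y of caddy_hang in the frame of rail_top between -0.11 and 0.11 m and angle between the y axis of caddy and the y axis of rail, either way round below 0.12 rad and angle between caddy's own z axis and vertical below 0.09 rad and value of joint clip_lever between 0.14 and 0.38 rad and z of each of clip_jaw_a, clip_jaw_b in the frame of rail_top below -0.008 m and y of clip in the frame of caddy_hang between -0.038 and 0.038 m and contact force between clip and caddy above 1 N and contact force between clip and rail above 1 N and linear speed of each of caddy, clip below 0.02 m/s); the robot touches nothing.
It fails at once if a bystander is moved more than 30 mm (distance of any of balm_tin, key_dish, buds_a, buds_b, mug from where it was at the start of the episode above 0.03 m).
It also fails if it takes over 48 s, if anything falls off the work surface, if the arm or the gripper's body presses on something with over 40 N, if the wrist force passes 120 N, or if a joint passes its speed limit or range.

## Robot

A 6-joint arm with a two-finger parallel gripper is mounted at the origin on the work surface. World frame = base frame: x ahead of the robot, y to its left, z up, the work surface at z = 0. Lengths are in m, angles in rad, forces in N, time in s.
With the tool pointing down it reaches from about 0.275 to 1 m from the base axis. Payload 8.4 kg.
Tool frame: the origin (TCP) lies midway between the tips of the shut fingers; the grasp point (between the pads) lies 19 mm behind it; z points along the fingers, y is the line along which they close (so a half turn about z gives the same grasp; the last joint's range is limited). The gripper opens to 85 mm and grips with 20 to 120 N. Pads are 22 mm wide; open, the fingers measure 114 mm over their backs; the gripper's body (76 mm by 85 mm) begins 54 mm behind the grasp point. The pads swing forward as they close: fully open they stand 13 mm farther back than shut.
Start: joints at [1.106, 0.353, 1.633, -0, 1.155, -0.002], TCP at [0.279, 0.559, 0.231] pointing down, gripper open.
Joint ranges: [-2.63, 2.63], [-0.92, 2.1], [0.06, 2.66], [-1.3, 4.44], [0, 2.69], [-3.02, 3.02]. Speed limits (rad/s): [2.22, 2.22, 2.79, 3.14, 3.14, 3.14].

## Interface

Orientations are given as a 3x3 rotation matrix whose columns are the frame's x, y, z axes.
In Python, from workcell import * gives the robot as it stands.
- The arm moves only by the tool arm_command, never from a script. Its arguments are lists of equal length, an entry for each row: "translation": the shift along the tool's x, y, z in units of 30 mm (1.0 is 30 mm), a list of three; "spin": the turn about the tool's z in units of 5 degrees (1.0 is 5 degrees); "claw": the closure, from 0 (fully open) to 1 (shut). A call has exactly 8 rows; each row shifts and turns the commanded pose from where the row before left it, along the tool's axes as they then stand; what a row does not reach is not made up. A row lasts 1/12 s, in which the tool goes at most 41.7 mm and 7.16 degrees, less where a joint would pass 70% of its speed; a pose out of reach is approached as far as the arm can. A call is refused whole if a number of a shift passes 1 or a number of a turn 1, either way. A call with a gripper value outside its range is refused whole. The fingers move at their own pace and stop on an object; the grip force is fixed at half the most. Time passes only in rows, so rows that do not move let the fingers close, or fill a call up. It gives the time, the measured TCP pose, the force, the opening and the grip force at its end, in the units of the state.
- state(): the state, without advancing time (a new reading comes with each control period).
- grab_frame(name): name is "scene" or "top"; returns the picture (400x640x3 uint8, blue, green, red); there is no depth.
- calibration(name): a dict with "fov_y" (degrees; the focal length in pixels is half the picture's height over the tangent of half this angle, whatever the lens; pixels are square), "cx", "cy" (the principal point, pixels), "world_from_camera" (4x4, takes a point from camera to world coordinates). Camera axes: x right, y down, z forward; pixel columns grow to the right and rows downward; lengths in m; the calibration is good to about 2 mm. A picture is of the moment at which its call begins. calibration takes no time and is no camera call.
- sign_off(): hands the job in; it is judged then, once.
The state is a dict: "time_s": time; "joint_positions": joint angles; "joint_vel": joint speeds; "joint_efforts": joint torques, N m; "ee_pos": TCP position; "ee_rot": TCP orientation; "wrist_force": force on the tool from outside, world axes, zero at the start; "wrist_torque": the same for the moment, N m; "width": finger opening in m; "finger_force": force on a finger pad.
Only numpy, scipy, OpenCV 4.12 (cv2) and the standard library are available. Lean on these libraries where they do the work, as an engineer would, in place of code of your own. Each camera call takes 0.05 s, during which the arm holds its last target. There are 200 camera calls.

## Working session

There is one attempt and no reset: what is moved stays moved. The work goes in short steps, Python scripts to look and compute and a tool call to move; the robot and the scene stay as the last step left them, time stands still between calls to the robot, and variables do not carry over. Pictures are saved under pics/ and viewed, at most 11 in all, crops included, and the job is handed in when it is done.

Besides the shell and the picture viewer there is one more tool, called after "Call:" as a command line: name --pt "numbers of a row" for each row, then --argument value for the rest. arm_command: Moves the arm, as the interface text tells. Its arguments: {"type":"object","properties":{"translation":{"type":"array"},"spin":{"type":"array"},"claw":{"type":"array"}},"required":["translation","spin","claw"]}

```bash
ls; mkdir -p pics; python3 - <<'E'
from workcell import *
import cv2, numpy as np
for n in("scene","top"):
    f=grab_frame(n); cv2.imwrite(f"pics/{n}0.png",f); c=calibration(n); print(n,c)
s=state(); print(s)
E
```

```text
pics
scene {'fov_y': 44.36696531777743, 'cx': 317.1227979551879, 'cy': 203.46150502126937, 'world_from_camera': array([[-0.20030862,  0.65437196, -0.72915965,  1.42120174],
       [ 0.97972346,  0.13704484, -0.14615284,  0.20572753],
       [ 0.00428925, -0.74365049, -0.66855482,  0.94874722],
       [ 0.        ,  0.        ,  0.        ,  1.        ]])}
top {'fov_y': 51.74374110008541, 'cx': 310.4370954053703, 'cy': 199.66994008672503, 'world_from_camera': array([[-0.00903318, -0.99698639,  0.0770489 ,  0.42024808],
       [-0.99975856,  0.01054798,  0.01927606,  0.02894242],
       [-0.02003068, -0.07685617, -0.99684096,  1.38230807],
       [ 0.        ,  0.        ,  0.        ,  1.        ]])}
{'time_s': 0.1, 'joint_positions': array([ 1.10561141e+00,  3.53552524e-01,  1.63409657e+00, -2.52071638e-05,
        1.15519334e+00, -2.40400372e-03]), 'joint_vel': array([-2.46181618e-05, -3.62232724e-03, -2.16245600e-03,  6.23941294e-05,
       -2.43450090e-03,  1.13061131e-04]), 'joint_efforts': array([-7.98673573e-04, -6.06351542e+01, -3.42815816e+01, -5.06959304e-05,
        3.96438612e-03,  7.71414830e-05]), 'ee_pos': array([0.27883338, 0.55885626, 0.23063747]), 'ee_rot': array([[-8.94819008e-01,  4.46428776e-01, -5.40026996e-04],
       [ 4.46429102e-01,  8.94818298e-01, -1.12732452e-03],
       [-2.00440696e-05, -1.24983518e-03, -9.99999219e-01]]), 'wrist_force': array([ 0.53603974, -0.10651679,  0.33822698]), 'wrist_torque': array([-0.04179136, -0.04294337,  0.03110945]), 'finger_force': 0.0, 'width': 0.08562061021770923}
```

View pics/scene0.png

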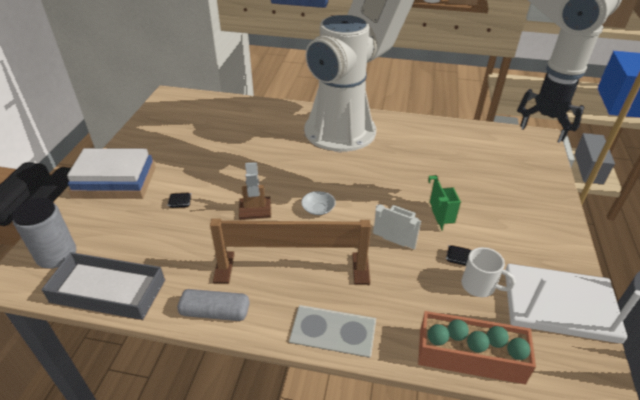

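View pics/top0.png

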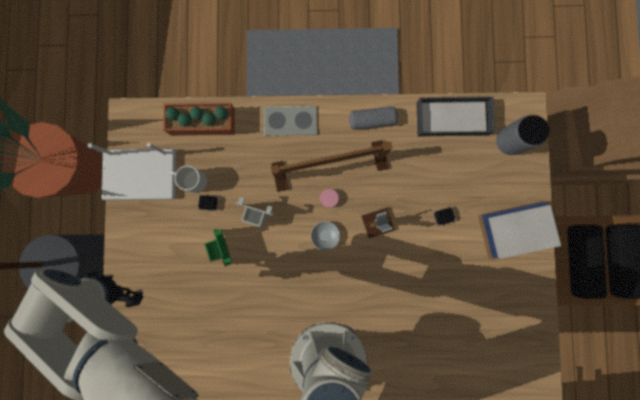

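The scene view shows the white caddy at (397,226), the green look-alike at (443,203), the clip at (252,180) on the stand (255,207), and the rail from (220,235) to (365,235). In the top view the caddy is at (255,213), the green one at (217,247), the stand at (379,222), the rail from (281,170) to (381,150), the tin at (330,197) and the dish at (325,235). Only the green caddy at (217,247) could be taken for the white one, since the white mug (188,178) and tray (140,174) are not caddy-shaped. I choose the white one at (255,213) and check it in a crop.

```bash
cat > h.py <<'E'
from workcell import *
import cv2, numpy as np
C={n:calibration(n) for n in("scene","top")}
def ray(n,u,v):
    c=C[n]; f=200/np.tan(np.radians(c["fov_y"]/2)); T=c["world_from_camera"]
    d=T[:3,:3]@np.array([(u-c["cx"])/f,(v-c["cy"])/f,1]); return T[:3,3],d
def plane(n,u,v,z):
    o,d=ray(n,u,v); return o+d*(z-o[2])/d[2]
def proj(n,p):
    c=C[n]; f=200/np.tan(np.radians(c["fov_y"]/2)); T=c["world_from_camera"]
    q=T[:3,:3].T@(np.asarray(p)-T[:3,3]); return q[0]/q[2]*f+c["cx"],q[1]/q[2]*f+c["cy"]
def two(a,b):
    (o1,d1),(o2,d2)=ray("scene",*a),ray("top",*b)
    A=np.stack([d1,-d2],1); t=np.linalg.lstsq(A,o2-o1,rcond=None)[0]
    p,q=o1+d1*t[0],o2+d2*t[1]; return (p+q)/2,np.linalg.norm(p-q)
def crop(f,x,y,w,h,k):
    return cv2.resize(f[y:y+h,x:x+w],None,fx=k,fy=k,interpolation=cv2.INTER_CUBIC)
E
python3 - <<'E'
from h import *
t=cv2.imread("pics/top0.png"); s=cv2.imread("pics/scene0.png")
a=crop(t,230,140,170,110,4.7); a=a[:,:800]
cv2.imwrite("pics/c1.png",a)
b=np.hstack([crop(s,205,150,70,110,5),crop(s,360,165,90,110,5)[:, :450]])
cv2.imwrite("pics/c2.png",b); print(a.shape,b.shape)
E
```

```text
(517, 799, 3) (550, 800, 3)
```

View pics/c1.png

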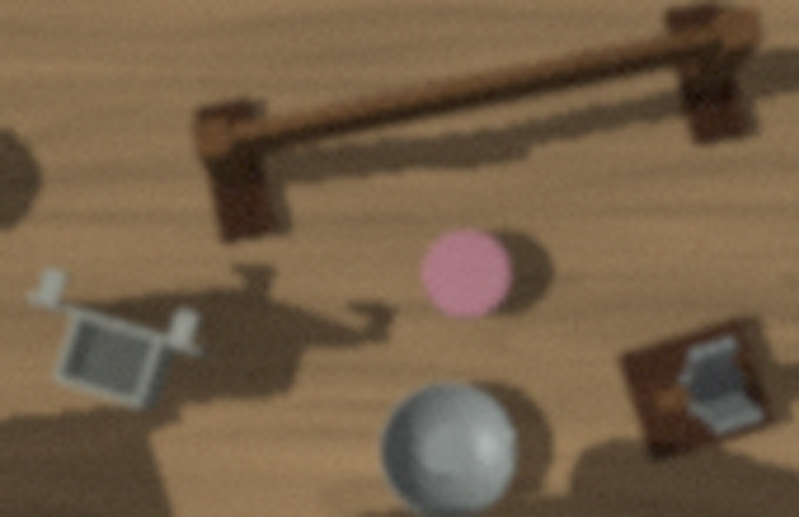

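View pics/c2.png

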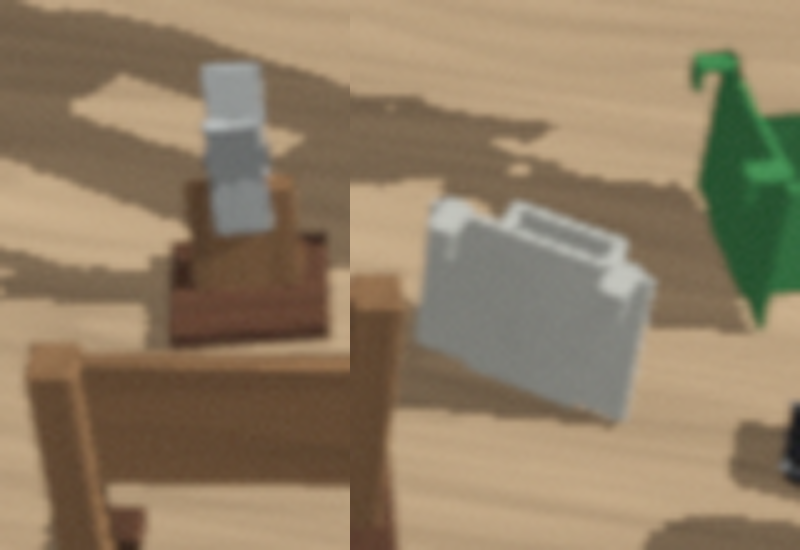

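The crops confirm the white caddy: pocket rim corners in the c1 crop near (75,315), (165,340), (150,408), (57,378), and hooks at (50,287) and (183,328). The clip sits off-centre on the fin at (725,385), and the rail post tops are at (215,132) and (740,28).

```bash
python3 - <<'E'
from h import *
np.set_printoptions(precision=4,suppress=True)
T=lambda x,y:(230+x/4.7-.4,140+y/4.7-.4)
L=lambda x,y:(205+x/5-.4,150+y/5-.4)
R=lambda x,y:(360+(x-350)/5-.4,165+y/5-.4)
pl=lambda p,z:plane("top",*p,z)
rl,rr=pl(T(215,132),.165),pl(T(740,28),.165); print("posts",rl,rr,np.linalg.norm(rl-rr))
print("two",two(L(56,362),T(740,28)),two(R(377,290),T(215,132)))
a,b=pl(T(28,297),.105),pl(T(203,352),.105); print("plate",a,b,np.linalg.norm(a-b))
print("plate two",two(R(655,283),T(28,297)),two(R(430,212),T(203,352)))
for q in((73,310),(165,340),(150,408),(57,378)): print("rim",pl(T(*q),.08))
print("stand",[pl(T(*q),.014)[:2] for q in((620,355),(752,318),(785,425),(655,460))])
print("tin",pl(T(467,273),.026),"dish",pl(T(450,447),.025))
# grey mask of clip in top
print("clip handle far(top edge) pts", two(L(205,65),T(765,415)), two(L(262,63),T(715,430)))
for q in ((690,355),(738,340),(755,405),(765,415),(700,405),(715,430)): print("clip@.133",q,pl(T(*q),.109)[:2])
print("scene fin", plane("scene",*L(195,180),.085),plane("scene",*L(293,180),.085))
print("scene clip tip", plane("scene",*L(215,232),.061),plane("scene",*L(272,230),.061))
print("foot scene",[plane("scene",*L(*q),.014)[:2] for q in((175,292),(327,290))])
E
```

```text
posts [0.6112 0.1564 0.165 ] [ 0.6737 -0.1773  0.165 ] 0.3394725742999654
two (array([ 0.6745, -0.1792,  0.1633]), np.float64(0.0032503745285992185)) (array([0.6108, 0.1556, 0.1676]), np.float64(0.0009724077971244508))
plate [0.5117 0.2871 0.105 ] [0.4741 0.1709 0.105 ] 0.12214173285872643
plate two (array([0.5118, 0.2863, 0.1043]), np.float64(0.0019080540056500544)) (array([0.4745, 0.1708, 0.0971]), np.float64(0.0019781362177877515))
rim [0.5044 0.2616 0.08  ]
rim [0.4835 0.1994 0.08  ]
rim [0.4378 0.2095 0.08  ]
rim [0.4586 0.2723 0.08  ]
stand [array([ 0.4729, -0.1133]), array([ 0.498 , -0.2065]), array([ 0.4227, -0.2278]), array([ 0.399 , -0.1364])]
tin [ 0.531 -0.006  0.026] dish [0.4095 0.0074 0.025 ]
clip handle far(top edge) pts (array([ 0.4288, -0.1897,  0.15  ]), np.float64(0.0003759462940883803)) (array([ 0.4199, -0.1593,  0.1494]), np.float64(0.0021310781024888367))
clip@.133 (690, 355) [ 0.4688 -0.1491]
clip@.133 (738, 340) [ 0.4783 -0.1807]
clip@.133 (755, 405) [ 0.4357 -0.1908]
clip@.133 (765, 415) [ 0.4291 -0.1971]
clip@.133 (700, 405) [ 0.436 -0.155]
clip@.133 (715, 430) [ 0.4197 -0.1644]
scene fin [ 0.4487 -0.1951  0.085 ] [ 0.4377 -0.1426  0.085 ]
scene clip tip [ 0.4621 -0.1817  0.061 ] [ 0.4541 -0.1515  0.061 ]
foot scene [array([ 0.4653, -0.2087]), array([ 0.4461, -0.1253])]
```

Caddy centre is (0.471, 0.236) at yaw −18.2°. The rail middle is (0.6425, −0.0105) at yaw +10.6°, and the clip is about (0.449, −0.167) at yaw 15.5°. Sizes check out, with the rail 339 against 344 mm and the plate 122 against 120 mm, so I am moving above the caddy.

Call:
arm_command --pt "-0.96 -0.62 0" --pt "-0.96 -0.62 0" --pt "-0.96 -0.62 0" --pt "-0.96 -0.62 0" --pt "-0.96 -0.62 0" --pt "-0.96 -0.62 0" --pt "-0.96 -0.62 0" --pt "-0.96 -0.62 0" --spin '[0, 0, 0, 0, 0, 0, 0, 0]' --claw '[0, 0, 0, 0, 0, 0, 0, 0]'

```text
time_s: 0.77
ee_pos: [0.4191, 0.3216, 0.2311]
ee_rot: [[-0.895, 0.446, -0.0], [0.446, 0.895, -0.0], [0.0, -0.0, -1.0]]
wrist_force: [0.3, 0.3, -0.1]
width: 0.0853
finger_force: 0.0
```

Call:
arm_command --pt "-0.96 -0.62 0" --pt "-0.96 -0.62 0" --pt "-0.96 -0.62 0" --pt "0 0 0" --pt "0 0 0" --pt "0 0 0" --pt "0 0 0" --pt "0 0 0" --spin '[0, 0, 0, -0.83, -0.83, 0, 0, 0]' --claw '[0, 0, 0, 0, 0, 0, 0, 0]'

```text
time_s: 1.43
ee_pos: [0.4709, 0.2349, 0.2311]
ee_rot: [[-0.949, 0.314, -0.0], [0.314, 0.949, -0.0], [0.0, -0.0, -1.0]]
wrist_force: [0.5, -0.1, -0.5]
width: 0.0851
finger_force: 0.0
```

```bash
cat >> h.py <<'E'
def delta(goal,yangle):
    """remaining tool-axis shift (units of 30 mm) and spin (units of 5 deg) to goal, closing axis at yangle deg"""
    s=state(); R=s["ee_rot"]; d=R.T@(np.asarray(goal)-s["ee_pos"])/.03
    a=np.degrees(np.arctan2(R[1,1],R[0,1])); e=(a-yangle+90)%180-90
    print("t",round(s["time_s"],2),"pos",s["ee_pos"].round(4),"yang",round(a,2),"shift",d.round(2),"spin",round(e/5,2),
      "w",round(s["width"],4),"ff",round(s["finger_force"],1),"F",s["wrist_force"].round(1),"q5",round(s["joint_positions"][5],2))
E
python3 - <<'E'
from h import *
delta((.471,.236,.049),71.8)
f=grab_frame("top"); g=grab_frame("scene")
a=np.hstack([crop(f,205,165,90,110,4.4),crop(g,350,135,90,110,4.4)]); cv2.imwrite("pics/c3.png",a)
E
```

```text
t 1.43 pos [0.4709 0.2349 0.2311] yang 71.68 shift [0.01 0.04 6.07] spin -0.02 w 0.0851 ff 0.0 F [ 0.5 -0.1 -0.5] q5 -0.79
```

View pics/c3.png

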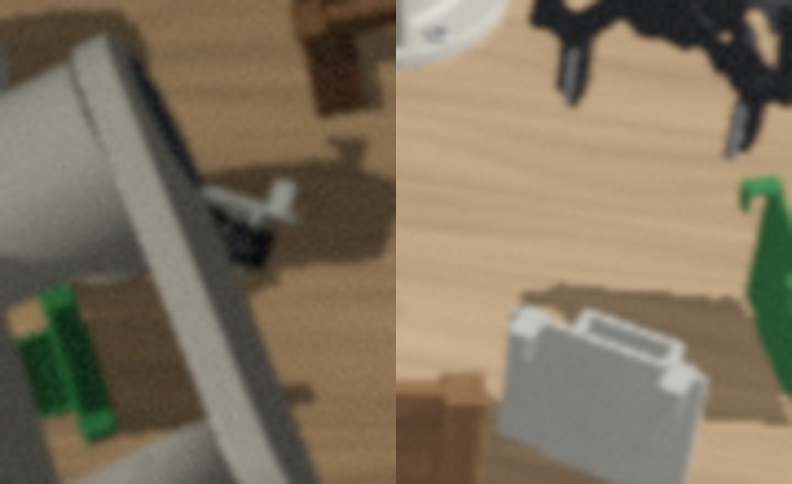

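The gripper is centred above the white caddy, with its fingers at (570,95) and (740,145) in the crop straddling the pocket, and the green one is clear. Descending to TCP z 0.044 and gripping.

Call:
arm_command --pt "0 0.04 0.9" --pt "0 0 0.9" --pt "0 0 0.9" --pt "0 0 0.9" --pt "0 0 0.8" --pt "0 0 0.7" --pt "0 0 0.6" --pt "0 0 0.53" --spin '[0, 0, 0, 0, 0, 0, 0, 0]' --claw '[0, 0, 0, 0, 0, 0, 0, 0]'

```text
time_s: 2.2
ee_pos: [0.4709, 0.2361, 0.043]
ee_rot: [[-0.95, 0.313, -0.001], [0.313, 0.95, -0.0], [0.001, -0.001, -1.0]]
wrist_force: [0.0, 0.3, -0.9]
width: 0.0855
finger_force: 0.0
```

Call:
arm_command --pt "0 0 0" --pt "0 0 0" --pt "0 0 0" --pt "0 0 0" --pt "0 0 0" --pt "0 0 0" --pt "0 0 0" --pt "0 0 0" --spin '[0, 0, 0, 0, 0, 0, 0, 0]' --claw '[0.3, 0.6, 1, 1, 1, 1, 1, 1]'

```text
time_s: 2.87
ee_pos: [0.4716, 0.2359, 0.0447]
ee_rot: [[-0.95, 0.313, 0.0], [0.313, 0.95, 0.0], [-0.0, 0.0, -1.0]]
wrist_force: [-0.2, 0.1, -2.8]
width: 0.0611
finger_force: 66.1
```

Call:
arm_command --pt "0 0 -0.7" --pt "0 0 -1" --pt "0 0 -1" --pt "0 0 -0.9" --pt "0 0 -0.4" --pt "0 0 0" --pt "0 0 0" --pt "0 0 0" --spin '[0, 0, 0, -0.9, -1, -1, -1, -1]' --claw '[1, 1, 1, 1, 1, 1, 1, 1]'

```text
time_s: 3.53
ee_pos: [0.4715, 0.2359, 0.1649]
ee_rot: [[-0.994, -0.114, 0.001], [-0.114, 0.994, 0.0], [-0.001, 0.0, -1.0]]
wrist_force: [0.0, 0.0, -2.7]
width: 0.0611
finger_force: 66.8
```

Call:
arm_command --pt "0 0 0" --pt "-0.3 -0.9 0" --pt "-0.3 -0.9 0" --pt "-0.3 -0.9 0" --pt "-0.3 -0.9 0" --pt "-0.3 -0.9 0" --pt "-0.3 -0.9 0" --pt "-0.3 -0.9 0" --spin '[-0.9, 0, 0, 0, 0, 0, 0, 0]' --claw '[1, 1, 1, 1, 1, 1, 1, 1]'

```text
time_s: 4.2
ee_pos: [0.5691, 0.0606, 0.1644]
ee_rot: [[-0.982, -0.187, -0.0], [-0.187, 0.982, -0.0], [0.0, 0.0, -1.0]]
wrist_force: [0.0, 0.2, -2.2]
width: 0.0615
finger_force: 66.9
```

Call:
arm_command --pt "-0.3 -0.9 0" --pt "-0.3 -0.8 0" --pt "-0.3 -0.6 0" --pt "0 -0.4 0" --pt "0 0 0" --pt "0 0 0" --pt "0 0 0" --pt "0 0 0" --spin '[0, 0, 0, 0, 0, 0, 0, 0]' --claw '[1, 1, 1, 1, 1, 1, 1, 1]'

```text
time_s: 4.87
ee_pos: [0.6101, -0.0116, 0.1645]
ee_rot: [[-0.982, -0.188, 0.0], [-0.188, 0.982, 0.0], [-0.0, 0.0, -1.0]]
wrist_force: [-0.2, -0.4, -3.0]
width: 0.0616
finger_force: 67.1
```

```bash
python3 - <<'E'
from h import *
delta((.610,-.0165,.1045),100.6)
f=grab_frame("top"); g=grab_frame("scene")
cv2.imwrite("pics/t4.png",f);cv2.imwrite("pics/s4.png",g)
a=np.vstack([crop(g,200,120,190,105,4.2)[:,:798],crop(f,260,130,190,30,4.2)[:,:798]]); cv2.imwrite("pics/c4.png",a);print(a.shape)
E
```

```text
t 4.87 pos [ 0.6101 -0.0116  0.1645] yang 100.83 shift [ 0.04 -0.16  2.  ] spin 0.05 w 0.0616 ff 67.1 F [-0.2 -0.4 -3. ] q5 -1.78
(567, 798, 3)
```

View pics/c4.png

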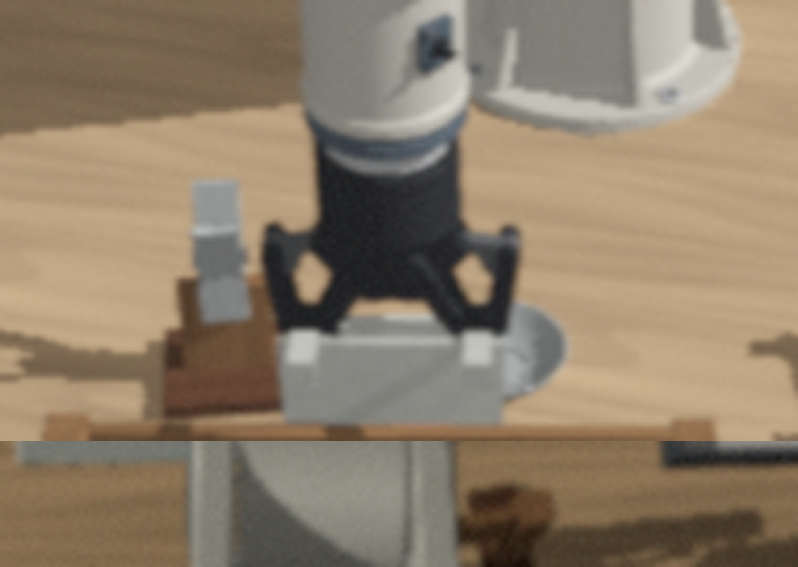

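The caddy hangs in the gripper level and parallel above the rail. Its hooks show at about (303,347) and (478,346) in the crop, and the rail top is below at y≈430. I'll check the hooks' offset from the rail with the same camera.

```bash
python3 - <<'E'
from h import *
np.set_printoptions(precision=4,suppress=True)
g=cv2.imread("pics/s4.png"); r=cv2.cvtColor(g,cv2.COLOR_BGR2GRAY).astype(int); b=g[...,0].astype(int)
L=lambda x,y:(200+x/4.2,120+y/4.2)
yr=np.radians(10.7); X=np.array([np.cos(yr),np.sin(yr),0]);Y=np.array([-np.sin(yr),np.cos(yr),0]); M=np.array([.6425,-.0105,.165])
def rel(p): return np.array([(p-M)@X,(p-M)@Y,p[2]])
for c,(cx) in(("L",302),("R",478)):
    x0=int(200+cx/4.2); print(c,"cols",[int(v) for v in range(x0-5,x0+6)])
    print(r[194:214,x0-5:x0+6])
# expected positions
o=np.array([.6101,-.0116,0])
for s in(46,-46):
  for x in(21,45):
    p=np.array([*(o+X*x/1e3+Y*s/1e3)[:2],.2293]); print("exp hooktop",s,x,proj("scene",p), rel(p))
for yy in(-150,-75,75,150):
    for x in(-5,5): print("exp rail edge",yy,x,proj("scene",M+X*x/1e3+Y*yy/1e3))
for u in(232,240,330,350): print(u,g[214:234,u,2])
E
```

```text
L cols [266, 267, 268, 269, 270, 271, 272, 273, 274, 275, 276]
[[ 41  35  33  34  34  31  35  33  37  29  34]
 [ 48  35  37  34  35  31  34  31  33  31  31]
 [ 46  35  33  33  36  34  35  34  34  34  34]
 [ 48  35  35  44  46  46  50  48  47  42  38]
 [ 58  50  64  96 112 116 117 118 113  97  64]
 [ 90  94 115 154 174 178 179 179 176 156 118]
 [125 134 149 174 189 192 191 193 189 177 159]
 [126 135 156 180 191 193 193 193 189 177 164]
 [118 131 157 181 192 194 195 193 187 172 150]
 [117 135 165 187 193 194 194 192 187 167 144]
 [114 140 167 190 194 194 194 192 183 162 143]
 [111 138 166 184 188 189 190 186 176 155 139]
 [111 133 151 165 169 170 168 168 160 149 138]
 [112 131 136 143 143 144 143 144 146 145 137]
 [110 130 135 136 137 135 136 134 141 143 137]
 [107 127 132 135 136 136 132 132 138 141 136]
 [100 123 132 134 135 135 133 133 137 137 135]
 [ 99 121 132 134 131 134 132 134 139 140 136]
 [ 95 119 130 133 133 134 134 136 135 134 134]
 [ 95 117 129 132 131 132 134 134 133 134 133]]
R cols [308, 309, 310, 311, 312, 313, 314, 315, 316, 317, 318]
[[ 46  49  38  32  39  33  40  36
[... 1657 characters left out ...]
3.59952024365145))
exp rail edge 75 -5 (np.float64(324.0204159004716), np.float64(221.4381239983361))
exp rail edge 75 5 (np.float64(324.00083837454673), np.float64(224.4874247199568))
exp rail edge 150 -5 (np.float64(356.694514142058), np.float64(221.87820228566383))
exp rail edge 150 5 (np.float64(356.8921689543106), np.float64(224.93211209230344))
232 [183 187 187 184 175 167 151 138 131 117  99  93  90  88  89  92  95  98
  98  97]
240 [102  99  94  76  72  91 106  93  88  92  87  87  85  88  90  93  96  99
  99 103]
330 [194 194 191 187 186 192 190 170 154 145 121 104 101 102  99  96  97  97
  99  99]
350 [195 191 187 190 195 195 186 169 156 149 127 109 101 102 101  94  87  88
  90  89]
```

Hooks measure about 4.4 mm too far beyond the rail. I'm correcting that and lowering until the lips are just above the rail, then checking again.

Call:
arm_command --pt "0.15 0 0.2" --pt "0 0 0.3" --pt "0 0 0.3" --pt "0 0 0.3" --pt "0 0 0.17" --pt "0 0 0" --pt "0 0 0" --pt "0 0 0" --spin '[0, 0, 0, 0, 0, 0, 0, 0]' --claw '[1, 1, 1, 1, 1, 1, 1, 1]'

```text
time_s: 5.63
ee_pos: [0.6063, -0.0134, 0.1264]
ee_rot: [[-0.982, -0.187, 0.0], [-0.187, 0.982, -0.0], [-0.0, -0.0, -1.0]]
wrist_force: [-1.1, -0.1, -2.2]
width: 0.0612
finger_force: 67.1
```

```bash
python3 - <<'E'
from h import *
np.set_printoptions(precision=1,suppress=True,linewidth=150)
s=state();print(s["ee_pos"],s["wrist_force"])
g=grab_frame("scene"); cv2.imwrite("pics/s5.png",g)
g=g.astype(int)
for u0 in(266,308,230,290,345): 
    print(u0); 
    for ch in (0,2): print(g[200:232,u0+4:u0+8,ch].mean(1))
yr=np.radians(11.1); X=np.array([np.cos(yr),np.sin(yr),0]);Y=np.array([-np.sin(yr),np.cos(yr),0]); M=np.array([.641,-.0105,.165])
h=s["ee_pos"][2]-.0447
for yy in(-130,-50,42,140): print("rail",yy,[proj("scene",M+X*x+Y*yy/1e3) for x in(-.005,.005)])
for yy in(-46,46):
  print("hook with throat centred",yy,[proj("scene",M+X*x+Y*yy/1e3-[0,0,.165]+[0,0,h+z]) for x,z in((-.012,.109),(.012,.109),(.012,.091))])
cv2.imwrite("pics/c5.png",crop(g.astype(np.uint8),250,185,90,50,8))
E
```

```text
[ 0.6 -0.   0.1] [-1.1 -0.1 -2.2]
266
[ 87.5  86.   72.   50.8  34.8  35.2  36.   36.5  43.8  91.2 150.2 178.8 184.8 185.8 187.  187.2 184.2 170.8 143.5 131.  129.5 128.8 122.  102.
  67.5  51.8  50.2  50.2  51.8  52.8  50.8  52.2]
[126.2 122.2 102.   64.5  33.5  32.2  32.5  33.2  41.   93.5 155.2 184.5 190.8 191.8 192.5 193.5 190.2 176.8 148.8 136.  134.5 134.8 135.2 134.2
 110.5  97.2  96.2  95.8  98.2  99.8  99.2 100.8]
308
[179.2 174.5 159.8 116.8  65.2  45.8  39.2  36.5  38.5  61.5 122.  174.2 185.8 186.5 186.2 186.5 185.2 177.2 147.5 131.  130.5 128.8 124.8 109.5
  72.5  53.2  53.2  51.2  49.8  49.8  50.5  50.8]
[176.8 172.8 158.  114.5  62.2  42.8  36.2  33.8  35.5  61.2 126.  179.5 191.5 192.  192.2 192.2 191.2 183.5 153.  135.5 135.5 135.8 136.  131.8
 110.5 101.  102.   98.   96.   96.5  97.5  98.2]
230
[125.5 105.2  94.   91.5  82.2  80.5  79.5  79.5  77.8  77.8  78.   78.8  80.5  83.8  82.5  86.   84.5  81.5  78.5  79.   84.2  76.   69.   62.
  52.   48.2  48.2  50.5  50.5  52.2  52.2  52. ]
[183.5 158.5 142.5 139.  126.5 123.2 122.2 121.8 119.5 119.  119.  120.8 124.5 12
[... 1209 characters left out ...]
07648374221), np.float64(220.71178159133265)), (np.float64(309.6972762252215), np.float64(223.7522915599139))]
rail 140 [(np.float64(352.39940417414186), np.float64(221.07863244693294)), (np.float64(352.5987893779658), np.float64(224.12238590968954))]
hook with throat centred -46 [(np.float64(271.11397055722995), np.float64(210.1119689749725)), (np.float64(270.2813336534065), np.float64(217.38389973342748)), (np.float64(270.75481465520664), np.float64(223.1450528209691))]
hook with throat centred 46 [(np.float64(311.5326228152876), np.float64(210.45731051368892)), (np.float64(311.3566338841781), np.float64(217.73670513081413)), (np.float64(311.3850244716017), np.float64(223.49548520827648))]
```

View pics/c5.png

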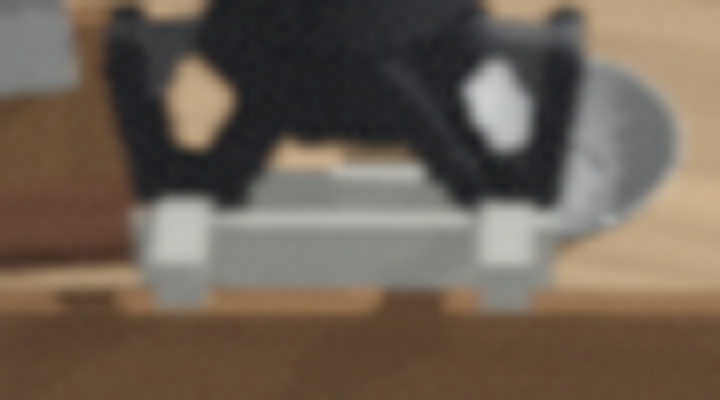

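The hooks straddle the rail top. Lip bottoms are at rows 223.4 and 223.5 against 223.2 and 223.5 expected for a centred throat, so I lower straight down.

Call:
arm_command --pt "0 0 0.12" --pt "0 0 0.12" --pt "0 0 0.12" --pt "0 0 0.12" --pt "0 0 0.12" --pt "0 0 0.08" --pt "0 0 0.03" --pt "0 0 0" --spin '[0, 0, 0, 0, 0, 0, 0, 0]' --claw '[1, 1, 1, 1, 1, 1, 1, 1]'

```text
time_s: 6.35
ee_pos: [0.6061, -0.0133, 0.1051]
ee_rot: [[-0.982, -0.187, -0.0], [-0.187, 0.982, -0.0], [0.0, -0.0, -1.0]]
wrist_force: [-1.9, 0.2, 1.2]
width: 0.0613
finger_force: 67.4
```

Call:
arm_command --pt "0 0 0" --pt "0 0 0" --pt "0 0 0" --pt "0 0 0" --pt "0 0 0" --pt "0 0 0" --pt "0 0 -0.2" --pt "0 0 -0.4" --spin '[0, 0, 0, 0, 0, 0, 0, 0]' --claw '[0.5, 0.2, 0, 0, 0, 0, 0, 0]'

```text
time_s: 7.02
ee_pos: [0.605, -0.0133, 0.1223]
ee_rot: [[-0.982, -0.187, -0.003], [-0.187, 0.982, 0.0], [0.003, 0.001, -1.0]]
wrist_force: [0.2, 0.1, 1.0]
width: 0.0856
finger_force: 0.0
```

Call:
arm_command --pt "0 0 -0.6" --pt "0 0 -0.8" --pt "0 0 -0.8" --pt "0 0 -0.8" --pt "0 0 -0.8" --pt "0 0 -0.6" --pt "0 0 0" --pt "0 0 0" --spin '[0, 0, 0, 0, 0, 0, 0, 0]' --claw '[0, 0, 0, 0, 0, 0, 0, 0]'

```text
time_s: 7.68
ee_pos: [0.6067, -0.0134, 0.2571]
ee_rot: [[-0.982, -0.187, 0.003], [-0.187, 0.982, -0.0], [-0.003, -0.001, -1.0]]
wrist_force: [-0.2, 0.4, -0.2]
width: 0.0855
finger_force: 0.0
```

```bash
python3 - <<'E'
from h import *
delta((.449,-.167,.25),105.5)
g=grab_frame("scene"); t=grab_frame("top"); cv2.imwrite("pics/s6.png",g); cv2.imwrite("pics/t6.png",t)
a=np.hstack([crop(g,245,140,80,110,5),crop(t,345,190,80,110,5)]); cv2.imwrite("pics/c6.png",a)
E
```

```text
t 7.68 pos [ 0.6067 -0.0134  0.2571] yang 100.78 shift [ 6.12 -4.05  0.22] spin -0.94 w 0.0855 ff 0.0 F [-0.2  0.4 -0.2] q5 -1.78
```

View pics/c6.png

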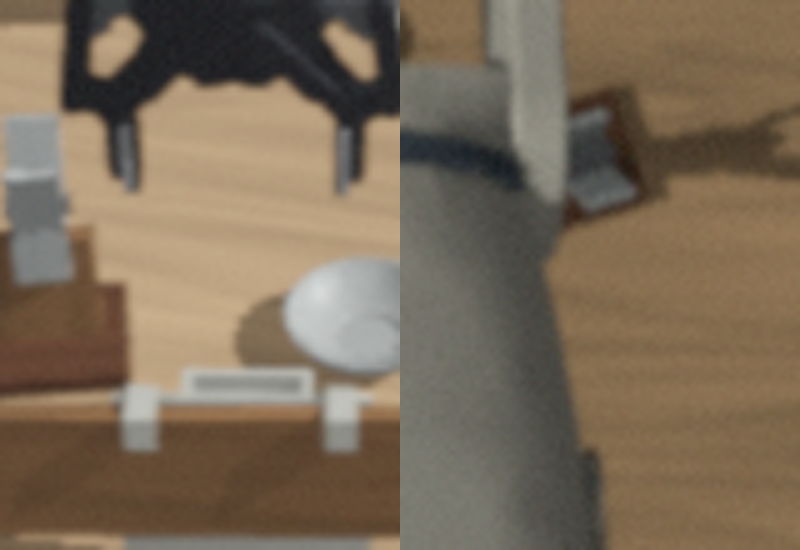

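The caddy hangs by both hooks, at (140,415) and (340,415), with its pocket on the robot's side. The clip's +x handle top edge shows at y≈178 in the left half. I triangulate both handle edges before the reach and spin the gripper meanwhile.

```bash
python3 - <<'E'
from h import *
np.set_printoptions(precision=4,suppress=True)
T=lambda x,y:(230+x/4.7-.4,140+y/4.7-.4)
L=lambda x,y:(205+x/5-.4,150+y/5-.4)
A=[two(L(262,120),T(690,355)),two(L(207,124),T(738,340))]
B=[two(L(260,63),T(715,430)),two(L(203,66),T(765,415))]
print("+x",A);print("-x",B)
a=(A[0][0]+A[1][0])/2;b=(B[0][0]+B[1][0])/2
print(a,b,(a+b)/2,np.linalg.norm((a-b)[:2]),np.degrees(np.arctan2(*(a-b)[1::-1])))
for P in(A,B):
  e=P[0][0]-P[1][0]; print("edge yaw",np.degrees(np.arctan2(-e[0],e[1])),np.linalg.norm(e))
E
```

```text
+x [(array([ 0.4675, -0.1447,  0.1497]), np.float64(0.0025550657366862064)), (array([ 0.4764, -0.1736,  0.1494]), np.float64(0.000814846958042033))]
-x [(array([ 0.42  , -0.1598,  0.1493]), np.float64(0.0031927396059126616)), (array([ 0.4289, -0.1903,  0.1493]), np.float64(0.0006259309173166212))]
[ 0.4719 -0.1592  0.1495] [ 0.4245 -0.175   0.1493] [ 0.4482 -0.1671  0.1494] 0.050044617800250706 18.49846907102419
edge yaw 16.94561236940817 0.030262847179925098
edge yaw 16.232374082144446 0.03173270108255181
```

Call:
arm_command --pt "0 0 0" --pt "0 0 0" --pt "0 0 0" --pt "0 0 0" --pt "0 0 0" --pt "0 0 0" --pt "0 0 0" --pt "0 0 0" --spin '[1, 1, 1, 1, 1, 1, 1, 1]' --claw '[0, 0, 0, 0, 0, 0, 0, 0]'

```text
time_s: 8.45
ee_pos: [0.6053, -0.0133, 0.2535]
ee_rot: [[-0.871, 0.492, -0.003], [0.492, 0.871, 0.0], [0.002, -0.001, -1.0]]
wrist_force: [0.4, 0.1, 0.1]
width: 0.0853
finger_force: 0.0
```

Call:
arm_command --pt "0 0 0" --pt "0 0 0" --pt "0 0 0" --pt "0 0 0" --pt "0 0 0" --pt "0 0 0" --pt "0 0 0" --pt "0 0 0" --spin '[1, 1, 1, 1, 1, 1, 1, 1]' --claw '[0, 0, 0, 0, 0, 0, 0, 0]'

```text
time_s: 9.12
ee_pos: [0.6052, -0.0133, 0.2535]
ee_rot: [[-0.351, 0.936, -0.003], [0.936, 0.351, 0.0], [0.001, -0.002, -1.0]]
wrist_force: [0.1, 0.4, -0.7]
width: 0.0854
finger_force: 0.0
```

Call:
arm_command --pt "0 0 0" --pt "-0.5 -0.9 0" --pt "-0.5 -0.9 0" --pt "-0.5 -0.9 0" --pt "-0.5 -0.9 0" --pt "-0.5 -0.9 0" --pt "-0.5 -0.9 0" --pt "-0.5 -0.9 0" --spin '[1, 0, 0, 0, 0, 0, 0, 0]' --claw '[0, 0, 0, 0, 0, 0, 0, 0]'

```text
time_s: 9.78
ee_pos: [0.4508, -0.1663, 0.2538]
ee_rot: [[-0.272, 0.962, -0.002], [0.962, 0.272, 0.001], [0.001, -0.002, -1.0]]
wrist_force: [0.4, -0.2, -0.0]
width: 0.0855
finger_force: 0.0
```

```bash
python3 - <<'E'
from h import *
delta((.449,-.167,.12),15.5)
E
```

```text
t 9.78 pos [ 0.4508 -0.1663  0.2538] yang 15.8 shift [-0.01 -0.06  4.46] spin 0.06 w 0.0855 ff 0.0 F [ 0.4 -0.2 -0. ] q5 -0.63
```

Call:
arm_command --pt "0 -0.1 0.7" --pt "0 0 0.7" --pt "0 0 0.7" --pt "0 0 0.7" --pt "0 0 0.6" --pt "0 0 0.5" --pt "0 0 0.45" --pt "0 0 0.37" --spin '[-0.1, 0, 0, 0, 0, 0, 0, 0]' --claw '[0, 0, 0, 0, 0, 0, 0, 0]'

```text
time_s: 10.45
ee_pos: [0.4484, -0.1661, 0.1113]
ee_rot: [[-0.28, 0.96, -0.003], [0.96, 0.28, 0.001], [0.002, -0.003, -1.0]]
wrist_force: [-0.2, 0.5, -0.5]
width: 0.0851
finger_force: 0.0
```

Call:
arm_command --pt "0 0 0" --pt "0 0 0" --pt "0 0 0" --pt "0 0 0" --pt "0 0 0" --pt "0 0 0" --pt "0 0 0" --pt "0 0 0" --spin '[0, 0, 0, 0, 0, 0, 0, 0]' --claw '[0.1, 0.2, 0.3, 0.4, 0.5, 0.6, 0.8, 1]'

```text
time_s: 11.12
ee_pos: [0.45, -0.1667, 0.1136]
ee_rot: [[-0.28, 0.96, 0.0], [0.96, 0.28, -0.0], [-0.0, 0.0, -1.0]]
wrist_force: [-0.0, -0.0, -1.2]
width: 0.0263
finger_force: 62.3
```

Call:
arm_command --pt "0 0 0" --pt "0 0 0" --pt "0 0 0" --pt "0 0 0" --pt "0 0 0" --pt "0 0 0" --pt "0 0 0" --pt "0 0 0" --spin '[0, 0, 0, 0, 0, 0, 0, 0]' --claw '[1, 1, 1, 1, 1, 1, 1, 1]'

```text
time_s: 11.78
ee_pos: [0.4498, -0.1666, 0.1134]
ee_rot: [[-0.28, 0.96, -0.0], [0.96, 0.28, 0.0], [0.0, -0.0, -1.0]]
wrist_force: [0.3, -0.8, -1.4]
width: 0.0264
finger_force: 62.3
```

```bash
python3 - <<'E'
from h import *
delta((.449,-.167,.24),16.3)
g=grab_frame("scene"); cv2.imwrite("pics/s7.png",g)
cv2.imwrite("pics/c7.png",crop(g,215,130,100,100,6))
E
```

```text
t 11.78 pos [ 0.4498 -0.1666  0.1134] yang 16.28 shift [-0.   -0.03 -4.22] spin -0.0 w 0.0264 ff 62.3 F [ 0.3 -0.8 -1.4] q5 -0.64
```

View pics/c7.png

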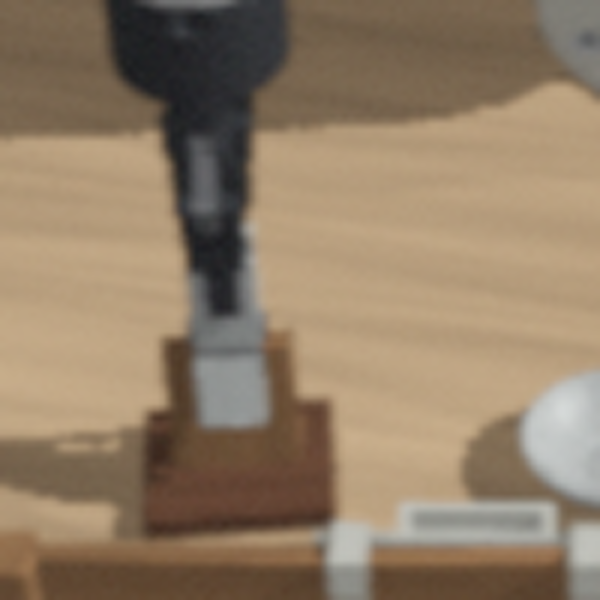

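The fingers at (218,260) squeeze the clip, with width 26 mm (the stop) and the jaws still around the fin at (230,390). Lifting it straight up, then turning to the rail.

Call:
arm_command --pt "0 0 -0.4" --pt "0 0 -0.7" --pt "0 0 -0.9" --pt "0 0 -0.9" --pt "0 0 -0.9" --pt "0 0 -0.9" --pt "0 0 -0.8" --pt "0 0 -0.4" --spin '[0, 0, 0, 0, 0, 0, 0.54, 0.5]' --claw '[1, 1, 1, 1, 1, 1, 1, 1]'

```text
time_s: 12.5
ee_pos: [0.4508, -0.167, 0.2936]
ee_rot: [[-0.19, 0.982, 0.004], [0.982, 0.19, -0.001], [-0.002, 0.003, -1.0]]
wrist_force: [0.1, -0.1, -2.2]
width: 0.0266
finger_force: 62.3
```

Call:
arm_command --pt "0.3 0.5 0" --pt "0.5 0.9 0" --pt "0.5 0.9 0" --pt "0.5 0.9 0" --pt "0.5 0.9 0" --pt "0.5 0.9 0" --pt "0.5 0.9 0" --pt "0.4 0.7 0" --spin '[0, 0, 0, 0, 0, 0, 0, 0]' --claw '[1, 1, 1, 1, 1, 1, 1, 1]'

```text
time_s: 13.17
ee_pos: [0.6243, -0.018, 0.2901]
ee_rot: [[-0.193, 0.981, 0.0], [0.981, 0.193, 0.0], [0.0, 0.0, -1.0]]
wrist_force: [0.7, -0.3, -1.0]
width: 0.0265
finger_force: 62.3
```

Call:
arm_command --pt "0.3 0.5 0" --pt "0 0 0" --pt "0 0 0" --pt "0 0 0" --pt "0 0 0" --pt "0 0 0" --pt "0 0 0" --pt "0 0 0" --spin '[0, 0, 0, 0, 0, 0, 0, 0]' --claw '[1, 1, 1, 1, 1, 1, 1, 1]'

```text
time_s: 13.83
ee_pos: [0.6356, -0.0084, 0.2907]
ee_rot: [[-0.192, 0.981, 0.0], [0.981, 0.192, -0.0], [-0.0, 0.0, -1.0]]
wrist_force: [-0.5, -0.2, -0.9]
width: 0.0263
finger_force: 62.3
```

```bash
python3 - <<'E'
from h import *
delta((.638,-.008,.19),11.1)
g=grab_frame("scene"); t=grab_frame("top"); cv2.imwrite("pics/s8.png",g); cv2.imwrite("pics/t8.png",t)
p=state()["ee_pos"]
for n in("scene","top"): print(n,"tcp px",proj(n,p),"tip exp",proj(n,p-[0,0,.05]))
cv2.imwrite("pics/c8.png",crop(g,250,120,90,110,5.4))
E
```

```text
t 13.83 pos [ 0.6356 -0.0084  0.2907] yang 11.05 shift [-0.    0.08  3.36] spin -0.01 w 0.0263 ff 62.3 F [-0.5 -0.2 -0.9] q5 -0.21
scene tcp px (np.float64(291.26648639711937), np.float64(178.16130928998072)) tip exp (np.float64(291.97099433243335), np.float64(195.8716290260469))
top tcp px (np.float64(331.7372103867242), np.float64(150.65001269222762)) tip exp (np.float64(331.17518611841535), np.float64(154.14031938479073))
```

View pics/c8.png

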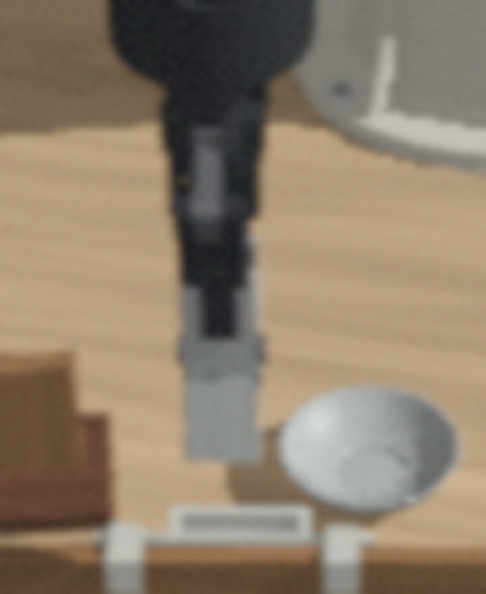

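The clip is held open over the middle of the caddy. Its +x jaw tip is at (224,461) in the crop, between the hooks at (125,550) and (343,550), with its tips about 55 mm below the TCP. Lowering with a force check on the way.

Call:
arm_command --pt "0 0.03 0.4" --pt "0 0 0.5" --pt "0 0 0.4" --pt "0 0 0.3" --pt "0 0 0.2" --pt "0 0 0.2" --pt "0 0 0.1" --pt "0 0 0" --spin '[0, 0, 0, 0, 0, 0, 0, 0]' --claw '[1, 1, 1, 1, 1, 1, 1, 1]'

```text
time_s: 14.6
ee_pos: [0.6365, -0.0077, 0.2267]
ee_rot: [[-0.192, 0.981, -0.001], [0.981, 0.192, -0.0], [0.0, -0.001, -1.0]]
wrist_force: [-0.1, -0.9, -0.7]
width: 0.0264
finger_force: 62.3
```

```bash
python3 - <<'E'
from h import *
np.set_printoptions(precision=0,suppress=True,linewidth=150)
delta((.636,-.008,.193),11.1)
g=grab_frame("scene"); cv2.imwrite("pics/s9.png",g)
for u in (287,292,296): print(u,g[205:232,u].astype(int).T)
print("row 215 blue",g[214:218,265:320,0].astype(int).mean(0))
E
```

```text
t 14.6 pos [ 1. -0.  0.] yang 11.09 shift [-0. -0.  1.] spin -0.0 w 0.0264 ff 62.3 F [-0. -1. -1.] q5 -0.21
287 [[106 108 110 111 113 121 131 139 140 141 142 142 141 141 141 142 142 140 142 140 140 129  84  54  52  51  53]
 [106 109 111 112 114 122 132 141 141 143 142 143 142 142 142 144 143 141 143 141 141 132  95  74  74  74  76]
 [104 106 108 110 112 120 129 137 138 139 139 139 139 138 139 141 139 137 139 138 138 132 108  99  99  99 100]]
292 [[ 68 105 117 118 120 123 130 140 141 141 142 140 143 142 142 142 141 142 141 142 143 133  86  53  50  49  54]
 [ 67 104 117 118 120 122 131 140 141 143 143 142 144 143 144 143 144 143 142 143 144 136  95  73  72  72  75]
 [ 67 103 115 115 117 119 127 136 139 139 140 139 140 140 140 141 140 139 139 140 140 136 108  97  98  97 101]]
296 [[118 119 120 119 121 119 127 139 140 143 142 142 142 141 143 141 142 142 141 141 143 136  89  53  52  48  48]
 [118 119 121 121 122 121 128 140 141 144 143 143 142 142 144 143 143 143 143 143 144 139  98  74  73  70  69]
 [117 117 117 118 118 117 126 136 138 141 140 140 139 139 141 140 140 140 139 140 142 138 112  97  98  94  93]]
row 215 blue [ 46.  48.  48.  49.  55.  76. 106. 125. 128. 129. 128. 128. 129. 130. 132. 141. 163. 177. 170. 151. 140. 140. 142. 142. 140. 140. 141. 142. 143.
 143. 144. 142. 141. 144. 149. 148. 148. 147. 146. 150. 165. 169. 145. 101.  86.  94. 102. 104. 106. 108. 108. 102.  97.  98. 100.]
```

The jaw tip (row 227) is beyond the rail's far top edge (row 223.6), as it should be. Lowering the rest.

Call:
arm_command --pt "0 0 0.15" --pt "0 0 0.2" --pt "0 0 0.2" --pt "0 0 0.2" --pt "0 0 0.2" --pt "0 0 0.15" --pt "0 0 0" --pt "0 0 0" --spin '[0, 0, 0, 0, 0, 0, 0, 0]' --claw '[1, 1, 1, 1, 1, 1, 1, 1]'

```text
time_s: 15.32
ee_pos: [0.6367, -0.0077, 0.1941]
ee_rot: [[-0.192, 0.981, -0.0], [0.981, 0.192, 0.0], [0.0, -0.0, -1.0]]
wrist_force: [0.3, 0.8, -0.0]
width: 0.0265
finger_force: 62.2
```

Call:
arm_command --pt "0 0 0" --pt "0 0 0" --pt "0 0 0" --pt "0 0 0" --pt "0 0 0" --pt "0 0 0" --pt "0 0 0" --pt "0 0 0" --spin '[0, 0, 0, 0, 0, 0, 0, 0]' --claw '[0.65, 0.55, 0.45, 0.35, 0.25, 0.1, 0, 0]'

```text
time_s: 15.98
ee_pos: [0.6365, -0.0078, 0.1944]
ee_rot: [[-0.192, 0.981, -0.0], [0.981, 0.192, -0.0], [-0.0, -0.0, -1.0]]
wrist_force: [-0.3, 0.0, -0.4]
width: 0.0852
finger_force: 0.0
```

Call:
arm_command --pt "0 0 0" --pt "0 0 0" --pt "0 0 0" --pt "0 0 -0.2" --pt "0 0 -0.4" --pt "0 0 -0.6" --pt "0 0 -0.8" --pt "0 0 -0.8" --spin '[0, 0, 0, 0, 0, 0, 0, 0]' --claw '[0, 0, 0, 0, 0, 0, 0, 0]'

```text
time_s: 16.65
ee_pos: [0.6366, -0.0077, 0.2802]
ee_rot: [[-0.192, 0.981, -0.0], [0.981, 0.192, -0.0], [0.0, -0.0, -1.0]]
wrist_force: [0.8, 0.2, 0.5]
width: 0.0855
finger_force: 0.0
```

Call:
arm_command --pt "0 0 -0.8" --pt "0 0 -0.4" --pt "0.5 -0.9 0" --pt "0.5 -0.9 0" --pt "0.5 -0.9 0" --pt "0.5 -0.9 0" --pt "0.5 -0.9 0" --pt "0.5 -0.9 0" --spin '[0, 0, 0, 0, 0, 0, 0, 0]' --claw '[0, 0, 0, 0, 0, 0, 0, 0]'

```text
time_s: 17.32
ee_pos: [0.4589, 0.0497, 0.3146]
ee_rot: [[-0.192, 0.981, 0.0], [0.981, 0.192, 0.0], [0.0, 0.0, -1.0]]
wrist_force: [0.3, 1.7, -0.4]
width: 0.0853
finger_force: 0.0
```

```bash
python3 - <<'E'
from h import *
delta((.636,-.008,.193),11.1)
g=grab_frame("scene"); t=grab_frame("top")
cv2.imwrite("pics/c10.png",np.hstack([crop(g,245,170,80,100,5),crop(t,300,120,80,100,5)]))
E
```

```text
t 17.32 pos [0.4589 0.0497 0.3146] yang 11.07 shift [-3.02  5.42  4.05] spin -0.01 w 0.0853 ff 0.0 F [ 0.3  1.7 -0.4] q5 -0.09
```

View pics/c10.png

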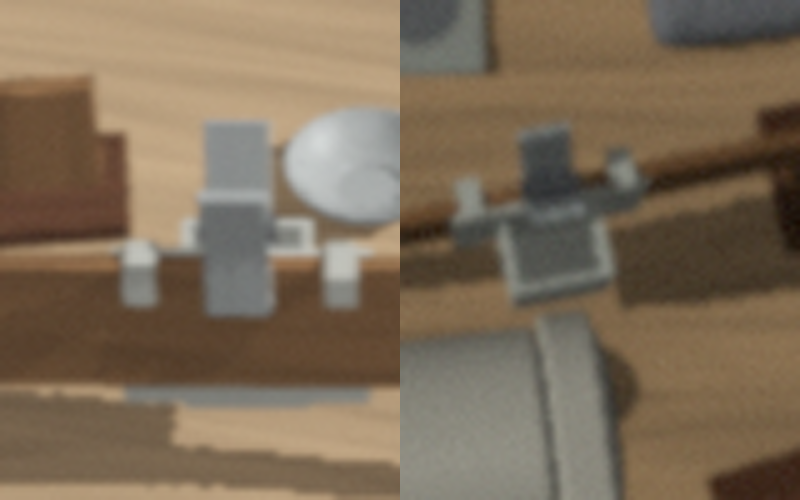

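Both views show the caddy hanging flush with the clip between its hooks. In the scene half the jaw tip is at (238,315), about 25 mm below the rail top. A quick check of the clip's handle points for tilt and opening before handing in.

```bash
python3 - <<'E'
from h import *
np.set_printoptions(precision=4,suppress=True)
yr=np.radians(11.1); X=np.array([np.cos(yr),np.sin(yr),0]);Y=np.array([-np.sin(yr),np.cos(yr),0]); M=np.array([.641,-.0105,.165])
for n,a,b in(("+x handle top",(238,193),(545,127)),("-x handle top",(237,122),(555,210)),("pocket rim near",(250,222),(562,297))):
    p,e=two((245+a[0]/5-.4,170+a[1]/5-.4),(300+(b[0]-400)/5-.4,120+b[1]/5-.4)); d=p-M; print(n,"rel rail top (mm)",1e3*np.array([d@X,d@Y,d[2]]),e)
E
```

```text
+x handle top rel rail top (mm) [24.1275  4.5996 65.3154] 0.0004605087125804337
-x handle top rel rail top (mm) [-23.2819   5.3609  64.7858] 0.006323746248202479
pocket rim near rel rail top (mm) [-61.0232   6.5549 -31.9924] 0.005355864221122629
```

```bash
python3 -c "
from workcell import *
print(sign_off())"
```

```text
the job is handed in; nothing more can be done
None
```

The caddy hangs by both hooks on the rail with the clip pinching its back plate to the rail between them, and I handed the job in at about 17 s of robot time. Sign-off returned no verdict, and contact forces and the final tilt were judged only from the pictures.

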